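Meter kiln spacer blocks from the tipping bin

ROBOT

A 7-joint arm with a two-finger parallel gripper is mounted at the origin on the work surface. World frame = base frame: x ahead of the robot, y to its left, z up, the work surface at z = 0. Lengths are in m, angles in rad, forces in N, time in s.
With the tool pointing down it reaches from about 0.4 to 0.85 m from the base axis. Payload 4.5 kg.
Tool frame: the origin (TCP) lies at the very end of the fingers, on their centre line; the grasp point (between the pads) lies 19 mm behind it; z points along the fingers, y is the line along which they close (so a half turn about z gives the same grasp; the last joint's range is limited). The gripper opens to 85 mm and grips with 20 to 120 N. Pads are 22 mm wide; open, the fingers measure 114 mm over their backs; the gripper's body (76 mm by 85 mm) begins 54 mm behind the grasp point. The pads swing forward as they close: fully open they stand 13 mm farther back than shut.
Start: joints at [-1.269, 0.689, -0.195, 1.565, 0.157, 0.902, -0.215], TCP at [0.165, 0.603, 0.231] pointing down, gripper open.
Joint ranges: [-3.01, 3.01], [-0.46, 2.08], [-1.47, 1.51], [0.13, 2.56], [-1, 4.14], [0.04, 2.09], [-2.66, 2.66]. Speed limits (rad/s): [2.57, 2.57, 3.14, 3.14, 3.14, 3.14, 3.14].

INTERFACE

Orientations are given as a 3x3 rotation matrix whose columns are the frame's x, y, z axes.
In Python, from cell import readout, eyes, job gives the robot as it stands.
- The arm moves only by the tool jog_arm, never from a script. Its arguments are lists of equal length, an entry for each row: "linear": the shift along the tool's x, y, z scaled (see below), a list of three; "dr": the turn, a rotation vector about the tool's x, y, z scaled (see below), a list of three; "hand": the gripper command: -1 is fully open, 1 is shut, values between are in proportion. In form: {"linear": [[tx, ty, tz], ...], "dr": [[ax, ay, az], ...], "hand": [hand, ...]}. A call has 1 to 20 rows; each row is the pose to reach, as a shift and turn from the pose commanded when the call began, along the tool's axes at that moment, turning the shorter way round; what a row does not reach only later rows make up. The controller multiplies each number of a shift by 0.2 m and each number of a turn by 2 pi rad. A row lasts 1/8 s, in which the tool goes at most 62.5 mm and 10.7 degrees, less where a joint would pass 70% of its speed; a pose out of reach is approached as far as the arm can. A call with a number of a shift or a turn outside -1 to 1 is refused whole. A call with a gripper value outside its range is refused whole. The fingers move at their own pace and stop on an object; "newtons" is the grip in N (left out, the last holds). Time passes only in rows, so rows that repeat a pose let the fingers close. It gives the time, the measured TCP pose, the force, the opening and the grip force at its end, in the units of the state.
- readout.get_state(): the state, without advancing time (a new reading comes with each control period).
- eyes.capture(name): name is "scene" or "top"; returns the picture (480x640x3 uint8, blue, green, red); there is no depth.
- eyes.camera_info(name): a dict with "fx", "fy", "cx", "cy" (pixels), "k1" (the pictures are not rectified: a ray, as slopes to the right and down, at radius r is drawn at 1 + k1 r^2 times it, then the intrinsics apply), "pose" (4x4, takes a point from camera to world coordinates). Camera axes: x right, y up, looking along -z (the intrinsics and any distortion apply to the point x, -y, -z); pixel columns grow to the right and rows downward; lengths in m; the calibration is good to about 2 mm. A picture is of the moment at which its call begins. camera_info takes no time and is no camera call.
- job.finish_job(): hands the job in; it is judged then, once.
The state is a dict: "clock": time; "qpos": joint angles; "joint_vel": joint speeds; "tau": joint torques, N m; "ee_pos": TCP position; "tcp_rot": TCP orientation; "contact_force": force on the tool from outside, world axes, zero at the start; "ft_torque": the same for the moment, N m; "gripper_width": finger opening in m; "gripper_force": force on a finger pad.
Only numpy, scipy, OpenCV 4.12 (cv2) and the standard library are available. Lean on these libraries where they do the work, as an engineer would, in place of code of your own. Each camera call takes 0.05 s, during which the arm holds its last target. There are 200 camera calls.

TASK

Tip the bin by its paddle just far enough that the clay blocks begin to slide over the lip, and hold it about there until three, or at most four, of the six have dropped into the catch tray; do not touch the blocks. Then lower the bin gently back to level, without letting it fall, and lock it: put the pin that stands in the wooden cube down through the eye in the bin's side tab and the bracket beneath, fully home, and let go. Leave everything else on the table where it is.

Things in the scene. Friction and masses are not known exactly. Their poses are not given: they have to be found in the camera images.
- stand: Fixed stand of the tipping bin. Origin: on the table under the bin's middle; x runs along the bin to its pouring lip (away from the robot), y left, z up. Hinge axis parallel to y through (80, 0, 115) mm. Beyond the lip a wooden catch tray is fixed on it: outside x 97 to 247, y -70 to 70 mm, walls 5 mm, rim 62 mm and inner floor 17 mm above the table. Base board 12 mm thick, x -73 to 247, y -75 to 75.
- bin (a joint): Tilt of the bin, rad: 0 = level on its stop (start), grows as the paddle end is lifted and the lip sinks; limit 0.9. The hinge is damped (0.25 N m s/rad); let go, the bin falls back to level by its weight (0.4 kg plus blocks; about 4 N to lift at the paddle). Turning back faster than about 1.5 rad/s counts as falling.
- paddle (a point): Grip point of the paddle, a steel plate at the bin's robot end: 8 mm thick, 96 wide (y), leaning 25 deg back (upper edge towards the robot). Plate goes on 30 mm above this point, is free 40 mm below. Axes are the bin's. Bin level: 148 mm behind, 80 above the hinge axis. Pinch across the thickness, fingers pointing down along the plate (tilted 25 deg, away from the robot); turn with it.
- lip (a point): Middle of the floor's pouring edge; level, 22 mm ahead of and 20 above the hinge axis; axes are the bin's. Open steel trough 146 mm long, 36 wide inside, walls 24 above the lip, none at the lip. Floor bowed: level, it falls 6 deg to the lip at the front, 3.6 deg less per 22 mm further back. The first block slides at about 10 to 19 deg of tilt (friction varies), each next one at about 3.5 to 4 deg more.
- eye (a point): Middle of the upper mouth of the 13.5 mm square hole in the bin's 6 mm side tab, left of the bin; axes are the bin's. Bin level: 126 mm above the table, above an equal hole in the stand's 6 mm bracket (gap 1 mm), free below that. The bin's side wall, 33 mm higher than the tab, is 64 mm from the hole: close the fingers along the bin (x) here.
- pin_knob (a point): Middle of the knob of the lock pin, which stands upright at the start: wooden knob 22 mm across, 46 tall (23 mm either side of this point), below it a round steel shank 8 mm across, 45 long. About 60 g.
- pin_tip (a point): Lower end of the pin's shank, 68 mm below the middle of the knob; z along the pin towards the knob.
- rest: Fixed dark wooden cube, 60 mm, in whose 13.5 mm square through hole the pin stands at the start, the knob sitting on its top; origin under its centre. May be left or right of the stand.
- block1_mid (a point): Centre of the first (nearest the lip) of the six fired-clay spacer blocks, 22 x 32 x 18 mm, 28 g, lying in single file in the bin; they cannot overtake one another.
- block2_mid (a point): Centre of the second of the six fired-clay spacer blocks, 22 x 32 x 18 mm, 28 g, lying in single file in the bin; they cannot overtake one another.
- block3_mid (a point): Centre of the third of the six fired-clay spacer blocks, 22 x 32 x 18 mm, 28 g, lying in single file in the bin; they cannot overtake one another.
- block4_mid (a point): Centre of the fourth of the six fired-clay spacer blocks, 22 x 32 x 18 mm, 28 g, lying in single file in the bin; they cannot overtake one another.
- block5_mid (a point): Centre of the fifth of the six fired-clay spacer blocks, 22 x 32 x 18 mm, 28 g, lying in single file in the bin; they cannot overtake one another.
- block6_mid (a point): Centre of the sixth (rearmost) of the six fired-clay spacer blocks, 22 x 32 x 18 mm, 28 g, lying in single file in the bin; they cannot overtake one another.
- tub: Bystander: white plastic tub, 90 mm across, 100 tall; origin at its underside. Leave alone.
- disc: Bystander: round plaster slab, 140 mm across, 22 thick; origin at its underside. Leave alone.
- brush: Bystander: brush lying flat, 200 mm long (origin near its middle); origin at its underside. Leave alone.

How it is judged:
By the outcome, as a careful person would: the job done as asked, in the order asked, and still so for the second after the job is handed in, with the robot touching nothing.
It also fails if it takes over 67 s, if anything falls off the work surface, if the arm or the gripper's body presses on something with over 40 N, if the wrist force passes 120 N, or if a joint passes its speed limit or range.

## Working session

There is one attempt and no reset: what is moved stays moved. The work goes in short steps, Python scripts to look and compute and a tool call to move; the robot and the scene stay as the last step left them, time stands still between calls to the robot, and variables do not carry over. Pictures are saved under pics/ and viewed, at most 10 in all, crops included, and the job is handed in when it is done.

Besides the shell and the picture viewer there is one more tool, called as name(argument=value, ...), one argument or row to a line, values as JSON. jog_arm: Moves the arm, as the interface text tells. Its arguments: {"type":"object","properties":{"linear":{"type":"array","items":{"type":"array","items":{"type":"number"}}},"dr":{"type":"array","items":{"type":"array","items":{"type":"number"}}},"hand":{"type":"array","items":{"type":"number"}},"newtons":{"type":"number"}},"required":["linear","dr","hand"]}

```bash
mkdir -p pics; ls; python3 - <<'E'
from cell import readout, eyes
import cv2
s=readout.get_state(); print({k:s[k] for k in('clock','ee_pos','tcp_rot','gripper_width')})
for n in('scene','top'):
    cv2.imwrite(f'pics/{n}0.png',eyes.capture(n)); print(n,eyes.camera_info(n))
E
```

```text
pics
{'clock': 0.0, 'ee_pos': array([0.16527294, 0.60202277, 0.23045012]), 'tcp_rot': array([[-9.64367012e-01,  2.64567772e-01, -4.00141795e-04],
       [ 2.64568047e-01,  9.64365104e-01, -1.92199265e-03],
       [-1.22614530e-04, -1.95937104e-03, -9.99998073e-01]]), 'gripper_width': 0.0857071781134394}
scene {'fx': 477.70420469093557, 'fy': 477.70420469093557, 'cx': 316.97563333627687, 'cy': 241.2751423254139, 'k1': 0.009768264316265046, 'pose': array([[ 0.47438275, -0.62979629,  0.61507531,  1.32714909],
       [ 0.88023353,  0.32963092, -0.3413684 , -0.48722698],
       [ 0.01224471,  0.7033492 ,  0.71073903,  1.04773306],
       [ 0.        ,  0.        ,  0.        ,  1.        ]])}
top {'fx': 540.5420986728658, 'fy': 540.5420986728658, 'cx': 321.89486853008515, 'cy': 236.82532220954636, 'k1': -0.011330045175622906, 'pose': array([[-0.02457175,  0.99017389, -0.1376659 ,  0.3562549 ],
       [-0.99943358, -0.02116372,  0.02616527, -0.04445757],
       [ 0.02299465,  0.13823085,  0.99013306,  1.41511637],
       [ 0.        ,  0.        ,  0.        ,  1.        ]])}
```

View pics/scene0.png

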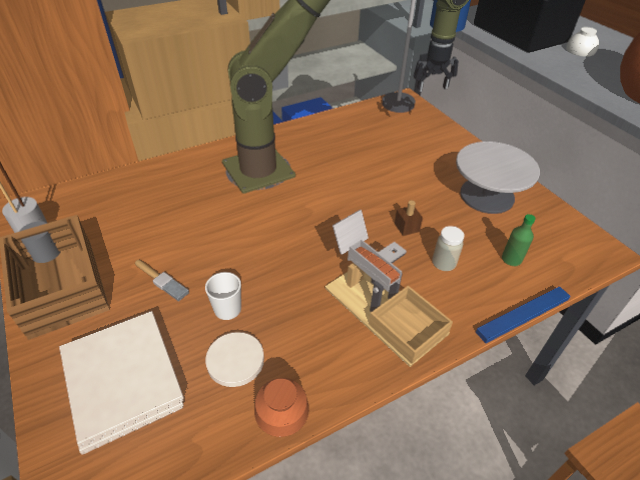

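View pics/top0.png

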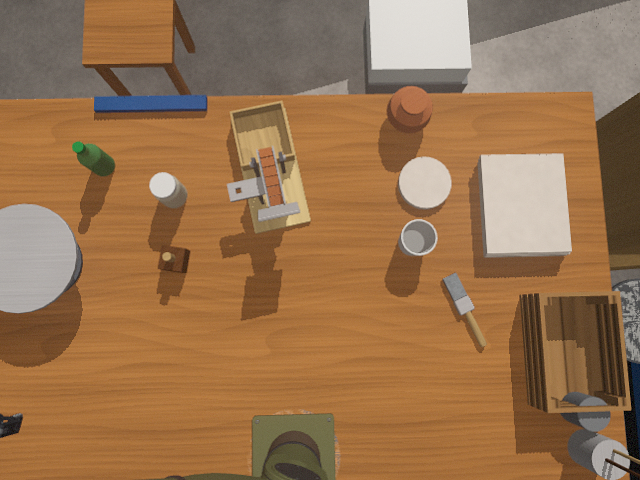

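The scene view shows the stand at about (385,290), the cube and pin at (408,215), and the tray at (410,325). The top view shows the bin at (270,175), the eye at (238,190), the paddle at (278,212) and the cube at (175,260). I'll enlarge both.

```bash
python3 - <<'E'
import cv2
a=cv2.imread('pics/top0.png')[95:275,150:320]; cv2.imwrite('pics/c1.png',cv2.resize(a,None,fx=3.3333,fy=3.3333,interpolation=cv2.INTER_CUBIC))
a=cv2.imread('pics/scene0.png')[195:365,320:460]; cv2.imwrite('pics/c2.png',cv2.resize(a,None,fx=3.5,fy=3.5,interpolation=cv2.INTER_CUBIC))
E
```

```text
(no output)
```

View pics/c1.png

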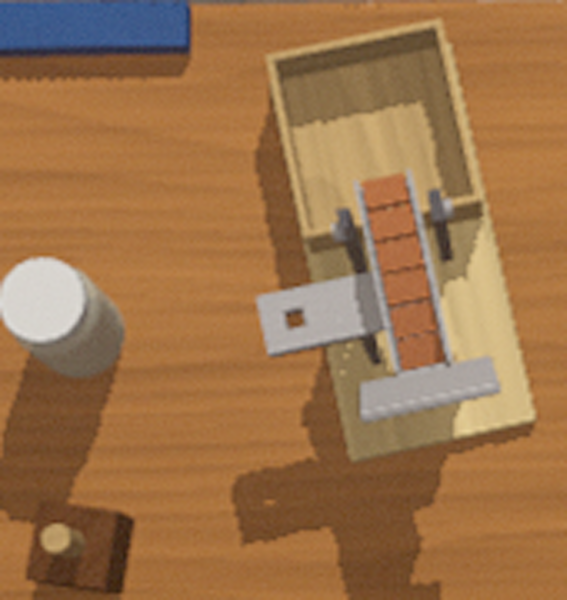

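View pics/c2.png

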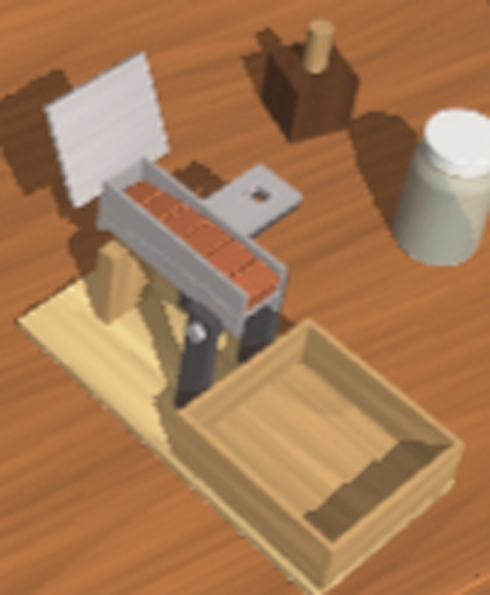

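The enlarged crops are clear. In the top crop the eye is at (295,318), the tray rim corners at (267,57) and (440,22), the base corners at (352,461) and (534,422), and the knob top at (57,537). In the scene crop the eye is at (260,193), the rim corners at (178,402), (308,320), (462,443) and (330,545), and the knob top at (320,28). The pin stands left of the stand. Next I'll fit the poses.

```bash
cat > h.py <<'E'
import numpy as np
from cell import readout, eyes
from scipy.optimize import least_squares
from scipy.spatial.transform import Rotation as R
CI={n:eyes.camera_info(n) for n in('scene','top')}
def proj(n,P):
    c=CI[n];T=np.linalg.inv(c['pose']);p=T[:3,:3]@np.asarray(P)+T[:3,3]
    s=np.array([p[0],-p[1]])/-p[2]; s=s*(1+c['k1']*(s@s))
    return np.array([c['fx']*s[0]+c['cx'],c['fy']*s[1]+c['cy']])
def ray(n,uv,z):
    f=lambda q:proj(n,[q[0],q[1],z])-uv
    return least_squares(f,[.6,.1]).x
E
cat > fit.py <<'E'
from h import *
t=lambda u,v:np.array([150+u/3.3333,95+v/3.3333]); s=lambda u,v:np.array([320+u/3.5,195+v/3.5])
pts=[('top',t(267,57),(247,70,62)),('top',t(440,22),(247,-70,62)),('top',t(483,208),(97,-70,62)),('top',t(352,461),(-73,75,12)),('top',t(534,422),(-73,-75,12)),
('scene',s(17,320),(-73,-75,12)),('scene',s(178,402),(97,-70,62)),('scene',s(308,320),(97,70,62)),('scene',s(462,443),(247,70,62)),('scene',s(330,545),(247,-70,62)),
('scene',s(145,55),(-77,48,224)),('scene',s(48,108),(-77,-48,224))]
def w(q,p): c,n=np.cos(q[2]),np.sin(q[2]);p=np.array(p)/1e3;return np.array([q[0]+c*p[0]-n*p[1],q[1]+n*p[0]+c*p[1],p[2]])
f=lambda q:np.concatenate([proj(n,w(q,p))-uv for n,uv,p in pts])
r=least_squares(f,[.6,.1,.2]);print('stand',r.x.round(4));print(f(r.x).reshape(-1,2).round(1).tolist())
for nm,z,a,b in(('eye',.126,t(295,318),s(260,193)),('knobtop',.106,t(57,537),s(320,28))):
    A,B=ray('top',a,z),ray('scene',b,z);print(nm,A.round(4),B.round(4))
    if nm=='eye':
        c,n=np.cos(r.x[2]),np.sin(r.x[2]);d=(A+B)/2-r.x[:2];print('eye in stand',c*d[0]+n*d[1],-n*d[0]+c*d[1])
print('paddle',w(r.x,(-68,0,195)))
E
python3 fit.py
```

```text
stand [0.6493 0.0349 0.1987]
[[-0.6, -0.1], [0.1, -0.5], [-0.5, -2.1], [-0.9, 0.6], [0.5, -0.1], [-0.4, -1.3], [-1.0, 2.1], [-0.5, -1.5], [0.0, -0.5], [-0.2, 1.3], [-0.0, -1.6], [-0.1, -0.8]]
eye [0.6537 0.1213] [0.6547 0.1227]
eye in stand 0.021974298093070062 0.08447016633982293
knobtop [0.4992 0.2967] [0.5013 0.2953]
paddle [0.58264232 0.02146344 0.195     ]
```

```bash
cat >> h.py <<'E'
S=np.array([.6493,.0349]);YAW=.1987
Rs=R.from_euler('z',YAW).as_matrix()
def W(p): return Rs@np.array(p)+np.r_[S,0]
def Rt(tilt): # tool rot: fingers down, y along bin x; tilt deg: fingers lean to +x below
    a=np.radians(tilt); y=np.array([np.cos(a),0,np.sin(a)]);z=np.array([np.sin(a),0,-np.cos(a)])
    return Rs@np.c_[np.cross(y,z),y,z]
def paddle(th,back=0.):  # TCP pose for bin tilt th deg, back m along the fingers
    a=np.radians(th);c,s=np.cos(a),np.sin(a);v=np.array([-.148,0,.080])
    g=np.array([.080+c*v[0]+s*v[2],0,.115-s*v[0]+c*v[2]])
    Q=Rt(25-th);return W(g)+Q[:,2]*(.019-back),Q
def mv(P,Q,P0=None,Q0=None):
    s=readout.get_state();P0=s['ee_pos'] if P0 is None else P0;Q0=s['tcp_rot'] if Q0 is None else Q0
    return (Q0.T@(P-P0)/.2).round(4).tolist(),(R.from_matrix(Q0.T@Q).as_rotvec()/2/np.pi).round(4).tolist()
E
python3 - <<'E'
from h import *
P,Q=paddle(0,.12);print(P,mv(P,Q))
E
```

```text
[0.54079338 0.01305144 0.28653709] ([-2.5899, -2.3445, -0.2758], [-0.0624, -0.0382, 0.1729])
```

jog_arm(
  linear=[
    [-1, -0.9, -0.2],
    [-1, -0.9, -0.2],
    [-1, -0.9, -0.2],
    [-1, -0.9, -0.2],
    [-1, -0.9, -0.2],
    [-1, -0.9, -0.2],
    [-1, -0.9, -0.2],
  ],
  dr=[
    [-0.0624, -0.0382, 0.1729],
    [-0.0624, -0.0382, 0.1729],
    [-0.0624, -0.0382, 0.1729],
    [-0.0624, -0.0382, 0.1729],
    [-0.0624, -0.0382, 0.1729],
    [-0.0624, -0.0382, 0.1729],
    [-0.0624, -0.0382, 0.1729],
  ],
  hand=[0.05, 0.05, 0.05, 0.05, 0.05, 0.05, 0.05],
  newtons=60,
)

```text
clock: 0.98
ee_pos: [0.3093, 0.3764, 0.271]
tcp_rot: [[-0.197, 0.888, 0.415], [0.98, 0.178, 0.084], [0.001, 0.424, -0.906]]
contact_force: [0.2, 0.1, 0.2]
gripper_width: 0.0406
gripper_force: 0.0
```

```bash
python3 - <<'E'
from h import *
P,Q=paddle(0,.12);print(mv(P,Q),readout.get_state()['ee_pos'])
E
```

```text
([-2.009, 0.7369, 0.2575], [0.0002, -0.0001, -0.0001]) [0.30930709 0.37636381 0.2710217 ]
```

jog_arm(
  linear=[
    [-1, 0.37, 0.13],
    [-1, 0.37, 0.13],
    [-1, 0.37, 0.13],
    [-1, 0.37, 0.13],
  ],
  dr=[
    [0, 0, 0],
    [0, 0, 0],
    [0, 0, 0],
    [0, 0, 0],
  ],
  hand=[0.05, 0.05, 0.05, 0.05],
)

```text
clock: 1.48
ee_pos: [0.4274, 0.1926, 0.2789]
tcp_rot: [[-0.194, 0.889, 0.415], [0.981, 0.175, 0.083], [0.001, 0.423, -0.906]]
contact_force: [0.5, 0.4, 0.1]
gripper_width: 0.0405
gripper_force: 0.0
```

jog_arm(
  linear=[
    [-1, 0.37, 0.13],
    [-1, 0.37, 0.13],
    [-1, 0.37, 0.13],
    [-1, 0.37, 0.13],
    [-1, 0.37, 0.13],
  ],
  dr=[
    [0, 0, 0],
    [0, 0, 0],
    [0, 0, 0],
    [0, 0, 0],
    [0, 0, 0],
  ],
  hand=[0.05, 0.05, 0.05, 0.05, 0.05],
)

```text
clock: 2.1
ee_pos: [0.543, 0.014, 0.2862]
tcp_rot: [[-0.198, 0.888, 0.414], [0.98, 0.179, 0.086], [0.002, 0.423, -0.906]]
contact_force: [0.5, 0.0, -0.4]
gripper_width: 0.0405
gripper_force: 0.0
```

```bash
python3 - <<'E'
from h import *
P,Q=paddle(0,0);s=readout.get_state();print(mv(P,Q),s['ee_pos'],s['qpos'],s['joint_vel'])
import cv2
a=eyes.capture('scene');a=a[130:330,260:460]; cv2.imwrite('pics/s1.png',cv2.resize(a,None,fx=3,fy=3,interpolation=cv2.INTER_CUBIC))
print(proj('scene',s['ee_pos']))
E
```

```text
([-0.0039, -0.0103, 0.5936], [0.0001, -0.0004, -0.0]) [0.5429965  0.01401643 0.2862139 ] [ 0.16552346  0.38611553 -0.34178453  2.14938229  0.46272955  0.20970913
 -0.3588792 ] [ 1.7060378   0.25394972 -1.15127249 -0.53120933 -0.19066941  0.3750778
  0.98346956]
[340.92993206 191.89828651]
```

View pics/s1.png

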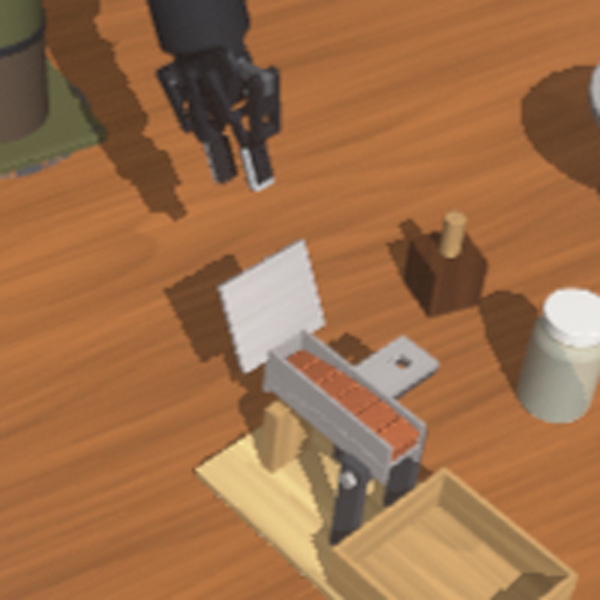

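The fingers at (240,180) in the crop line up above the plate, whose middle is at (272,305). I'll go down along the plate.

jog_arm(
  linear=[
    [0, -0.01, 0.1],
    [0, -0.01, 0.2],
    [0, -0.01, 0.3],
    [0, -0.01, 0.4],
    [0, -0.01, 0.5],
    [0, -0.01, 0.59],
    [0, -0.01, 0.59],
    [0, -0.01, 0.59],
  ],
  dr=[
    [0, 0, 0],
    [0, 0, 0],
    [0, 0, 0],
    [0, 0, 0],
    [0, 0, 0],
    [0, 0, 0],
    [0, 0, 0],
    [0, 0, 0],
  ],
  hand=[0.05, 0.05, 0.05, 0.05, 0.05, 0.05, 0.05, 0.05],
)

```text
clock: 3.15
ee_pos: [0.5895, 0.0251, 0.1776]
tcp_rot: [[-0.198, 0.888, 0.414], [0.98, 0.179, 0.085], [0.002, 0.423, -0.906]]
contact_force: [-0.2, 0.2, 0.1]
gripper_width: 0.0404
gripper_force: 0.0
```

```bash
python3 - <<'E'
from h import *
P,Q=paddle(0,0);s=readout.get_state();print(mv(P,Q),s['ee_pos'],abs(s['joint_vel']).max(),s['contact_force'])
E
```

```text
([-0.0109, 0.0032, 0.0004], [0.0, -0.0003, -0.0001]) [0.58947744 0.025068   0.17759629] 1.0453993098548033 [-0.17466832  0.18815314  0.05801362]
```

jog_arm(
  linear=[
    [0, 0, 0],
    [0, 0, 0],
    [0, 0, 0],
    [0, 0, 0],
  ],
  dr=[
    [0, 0, 0],
    [0, 0, 0],
    [0, 0, 0],
    [0, 0, 0],
  ],
  hand=[0.4, 0.7, 1, 1],
)

```text
clock: 3.65
ee_pos: [0.5909, 0.0249, 0.1795]
tcp_rot: [[-0.198, 0.887, 0.417], [0.98, 0.179, 0.085], [0.001, 0.425, -0.905]]
contact_force: [5.0, 0.7, 1.2]
gripper_width: 0.0073
gripper_force: 59.3
```

```bash
python3 - <<'E'
from h import *
s=readout.get_state();print(s['ee_pos'],abs(s['joint_vel']).max(),s['contact_force'],s['ft_torque'],s['gripper_width'],s['gripper_force'])
print(s['tcp_rot'].T@s['contact_force'])
E
```

```text
[0.59091289 0.02491751 0.17949121] 0.006393185866531589 [4.96767459 0.70436924 1.17656322] [-0.11727294 -0.16173399  0.05497408] 0.007254165529038127 59.26330804824829
[-0.2911014   5.03366639  1.06568778]
```

```bash
cat > cnt.py <<'E'
from h import *
import cv2,sys
def count():
    o=[]
    for n in('top','scene'):
        im=eyes.capture(n);h=cv2.cvtColor(im,cv2.COLOR_BGR2LAB)
        def area(poly):
            m=np.zeros(im.shape[:2],np.uint8);cv2.fillPoly(m,[np.array([proj(n,W(p)) for p in poly]).round().astype(np.int32)],1)
            b,g,r=[im[...,i].astype(float) for i in range(3)]
            return int(((r>1.9*g)&(r>50)&(m>0)).sum())
        tray=[(.102,-.065,.03),(.102,.065,.03),(.242,.065,.03),(.242,-.065,.03)]
        bn=[(-.04,-.022,.145),(-.04,.022,.145),(.10,.022,.14),(.10,-.022,.14)]
        o+=[(n,'tray',area(tray),'bin',area(bn))]
    return o
if __name__=='__main__':
    s=readout.get_state();print(round(s['clock'],2),count(),s['contact_force'].round(1),s['gripper_width'].round(4))
    if len(sys.argv)>1:cv2.imwrite(sys.argv[1],cv2.resize(eyes.capture('scene')[180:380,300:480],None,fx=3,fy=3))
E
python3 cnt.py; python3 - <<'E'
from h import *
P0,Q0=paddle(0)
for t in range(1,37):
    P,Q=paddle(t);a,b=mv(P,Q,P0,Q0);print(t,np.round(a,3),np.round(b,4))
s=readout.get_state();print(s['qpos'].round(2))
E
```

```text
1 [ 0.     0.01  -0.009] [ 0.0028  0.     -0.    ]
2 [ 0.     0.021 -0.017] [ 0.0056 -0.     -0.    ]
3 [ 0.     0.031 -0.026] [0.0083 0.     0.    ]
4 [ 0.     0.042 -0.034] [ 0.0111 -0.     -0.    ]
5 [-0.     0.052 -0.042] [ 0.0139 -0.     -0.    ]
6 [ 0.     0.063 -0.049] [ 0.0167 -0.      0.    ]
7 [-0.     0.074 -0.057] [0.0194 0.     0.    ]
8 [ 0.     0.086 -0.064] [ 0.0222  0.     -0.    ]
9 [ 0.     0.097 -0.071] [0.025 0.    0.   ]
10 [ 0.     0.108 -0.078] [0.0278 0.     0.    ]
11 [ 0.     0.12  -0.085] [ 0.0306  0.     -0.    ]
12 [ 0.     0.132 -0.092] [0.0333 0.     0.    ]
13 [ 0.     0.143 -0.098] [0.0361 0.     0.    ]
14 [ 0.     0.155 -0.104] [ 0.0389  0.     -0.    ]
15 [ 0.     0.167 -0.11 ] [0.0417 0.     0.    ]
16 [-0.     0.179 -0.116] [ 0.0444  0.     -0.    ]
17 [-0.     0.192 -0.121] [0.0472 0.     0.    ]
18 [ 0.     0.204 -0.127] [0.05 0.   0.  ]
19 [ 0.     0.216 -0.132] [ 0.0528  0.     -0.    ]
20 [ 0.     0.229 -0.137] [ 0.0556  0.     -0.    ]
21 [ 0.     0.241 -0.141] [0.0583 0.     0.    ]
22 [ 0.     0.254 -0.146] [0.0611 0.     0.    ]
23 [ 0.
[... 395 characters left out ...]
]
31 [ 0.     0.37  -0.176] [ 0.0861  0.     -0.    ]
32 [ 0.     0.384 -0.178] [0.0889 0.     0.    ]
33 [ 0.     0.397 -0.18 ] [0.0917 0.     0.    ]
34 [ 0.     0.41  -0.181] [ 0.0944  0.     -0.    ]
35 [-0.     0.424 -0.183] [ 0.0972 -0.      0.    ]
36 [-0.     0.437 -0.184] [ 0.1  0.  -0. ]
[ 0.2   0.65 -0.47  2.15  1.8   0.25 -1.67]Traceback (most recent call last):
  File "cnt.py", line 16, in <module>
    s=readout.get_state();print(round(s['clock'],2),count(),s['contact_force'].round(1),s['gripper_width'].round(4))
                                                                                        ^^^^^^^^^^^^^^^^^^^^^^^^
AttributeError: 'float' object has no attribute 'round'
```

jog_arm(
  linear=[
    [0, 0.01, -0.009],
    [0, 0.021, -0.017],
    [0, 0.031, -0.026],
    [0, 0.042, -0.034],
    [0, 0.052, -0.042],
    [0, 0.063, -0.049],
    [0, 0.074, -0.057],
    [0, 0.086, -0.064],
    [0, 0.086, -0.064],
  ],
  dr=[
    [0.0028, 0, 0],
    [0.0056, 0, 0],
    [0.0083, 0, 0],
    [0.0111, 0, 0],
    [0.0139, 0, 0],
    [0.0167, 0, 0],
    [0.0194, 0, 0],
    [0.0222, 0, 0],
    [0.0222, 0, 0],
  ],
  hand=[1, 1, 1, 1, 1, 1, 1, 1, 1],
)

```text
clock: 4.88
ee_pos: [0.6002, 0.0268, 0.1975]
tcp_rot: [[-0.197, 0.937, 0.288], [0.98, 0.188, 0.06], [0.002, 0.294, -0.956]]
contact_force: [4.1, 2.1, -4.0]
gripper_width: 0.0074
gripper_force: 59.6
```

```bash
sed -i "s/s\['gripper_width'\].round(4)/s['qpos'].round(2)/" cnt.py; cat >> h.py <<'E'
def binang(): # tilt (deg) from tool attitude in the stand frame
    z=Rs.T@readout.get_state()['tcp_rot'][:,2]; return 25-np.degrees(np.arctan2(z[0],-z[2]))
def nxt(ths,th0): # rows from th0
    P0,Q0=paddle(th0)
    print(round(binang(),2),[(t,*np.round(mv(*paddle(t),P0,Q0)[0][1:],3),round((t-th0)/360,4)) for t in ths])
E
python3 cnt.py pics/s2.png; python3 -c "
from h import *
nxt([9,10,11,12],8)"
```

```text
4.88 [('top', 'tray', 0, 'bin', 0), ('scene', 'tray', 0, 'bin', 0)] [ 4.1  2.1 -4. ] [ 0.27  0.67 -0.61  1.96  0.92  0.45 -0.78]
7.86 [(9, np.float64(0.01), np.float64(-0.009), 0.0028), (10, np.float64(0.021), np.float64(-0.017), 0.0056), (11, np.float64(0.031), np.float64(-0.026), 0.0083), (12, np.float64(0.042), np.float64(-0.034), 0.0111)]
```

View pics/s2.png

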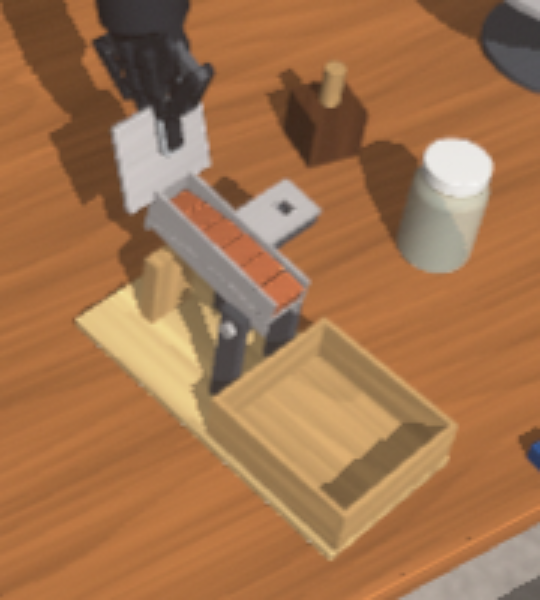

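The bin is tilted about 8° with all six blocks still in it. The tab gap opens at (285,208), and the tray at (335,420) is empty. I need to calibrate the block colour.

```bash
python3 - <<'E'
import cv2
a=cv2.imread('pics/s2.png');
for u,v in((240,245),(200,210),(285,290),(320,400),(370,480),(345,440)): print(u,v,a[v,u])
t=cv2.imread('pics/top0.png')
for u,v in((265,150),(270,175),(250,115),(265,140)): print(u,v,t[v,u])
E
```

```text
240 245 [ 70 107 188]
200 210 [ 67 102 179]
285 290 [ 74 114 200]
320 400 [112 170 215]
370 480 [ 71 107 134]
345 440 [105 159 200]
265 150 [ 71 110 180]
270 175 [ 58  90 145]
250 115 [ 61  91 114]
265 140 [110 165 198]
```

jog_arm(
  linear=[
    [0, 0.01, -0.009],
    [0, 0.021, -0.017],
    [0, 0.021, -0.017],
    [0, 0.021, -0.017],
  ],
  dr=[
    [0.0028, 0, 0],
    [0.0056, 0, 0],
    [0.0056, 0, 0],
    [0.0056, 0, 0],
  ],
  hand=[1, 1, 1, 1],
)

```text
clock: 5.52
ee_pos: [0.603, 0.0274, 0.2019]
tcp_rot: [[-0.198, 0.946, 0.255], [0.98, 0.191, 0.053], [0.002, 0.261, -0.965]]
contact_force: [5.3, 1.7, -3.2]
gripper_width: 0.0069
gripper_force: 60.3
```

```bash
sed -i "s/r>1.9\*g/r>1.45*g/" cnt.py; python3 cnt.py; python3 -c "
from h import *
print(binang())"
```

```text
5.53 [('top', 'tray', 222, 'bin', 383), ('scene', 'tray', 0, 'bin', 389)] [ 5.3  1.7 -3.2] [ 0.29  0.68 -0.66  1.92  0.85  0.54 -0.72]
9.876505680032784
```

jog_arm(
  linear=[
    [0, 0.01, -0.0086],
    [0, 0.01, -0.0086],
    [0, 0.01, -0.0086],
    [0, 0.021, -0.017],
    [0, 0.021, -0.017],
    [0, 0.021, -0.017],
  ],
  dr=[
    [0.0028, 0, 0],
    [0.0028, 0, 0],
    [0.0028, 0, 0],
    [0.0056, 0, 0],
    [0.0056, 0, 0],
    [0.0056, 0, 0],
  ],
  hand=[1, 1, 1, 1, 1, 1],
)

```text
clock: 6.38
ee_pos: [0.6059, 0.028, 0.2062]
tcp_rot: [[-0.198, 0.955, 0.222], [0.98, 0.192, 0.046], [0.002, 0.227, -0.974]]
contact_force: [4.9, 1.9, -2.8]
gripper_width: 0.0072
gripper_force: 60.4
```

```bash
python3 cnt.py; python3 -c "
from h import *
print(binang())"
```

```text
6.38 [('top', 'tray', 228, 'bin', 295), ('scene', 'tray', 0, 'bin', 374)] [ 4.9  1.9 -2.8] [ 0.31  0.69 -0.7   1.87  0.8   0.62 -0.66]
11.900463565242102
```

jog_arm(
  linear=[
    [0, 0.01, -0.0086],
    [0, 0.01, -0.0086],
    [0, 0.01, -0.0086],
    [0, 0.021, -0.017],
    [0, 0.021, -0.017],
    [0, 0.021, -0.017],
  ],
  dr=[
    [0.0028, 0, 0],
    [0.0028, 0, 0],
    [0.0028, 0, 0],
    [0.0056, 0, 0],
    [0.0056, 0, 0],
    [0.0056, 0, 0],
  ],
  hand=[1, 1, 1, 1, 1, 1],
)

```text
clock: 7.22
ee_pos: [0.609, 0.0286, 0.2105]
tcp_rot: [[-0.198, 0.962, 0.188], [0.98, 0.194, 0.039], [0.002, 0.192, -0.981]]
contact_force: [5.8, 1.4, -1.4]
gripper_width: 0.007
gripper_force: 60.5
```

```bash
python3 cnt.py
```

```text
7.22 [('top', 'tray', 228, 'bin', 161), ('scene', 'tray', 0, 'bin', 349)] [ 5.8  1.4 -1.4] [ 0.31  0.71 -0.73  1.82  0.75  0.69 -0.62]
```

jog_arm(
  linear=[
    [0, 0.01, -0.0086],
    [0, 0.01, -0.0086],
    [0, 0.01, -0.0086],
    [0, 0.021, -0.017],
    [0, 0.021, -0.017],
    [0, 0.021, -0.017],
    [0, 0.021, -0.017],
  ],
  dr=[
    [0.0028, 0, 0],
    [0.0028, 0, 0],
    [0.0028, 0, 0],
    [0.0056, 0, 0],
    [0.0056, 0, 0],
    [0.0056, 0, 0],
    [0.0056, 0, 0],
  ],
  hand=[1, 1, 1, 1, 1, 1, 1],
)

```text
clock: 8.2
ee_pos: [0.6123, 0.0293, 0.2147]
tcp_rot: [[-0.198, 0.968, 0.153], [0.98, 0.195, 0.032], [0.002, 0.157, -0.988]]
contact_force: [3.8, 3.0, 0.9]
gripper_width: 0.0074
gripper_force: 60.8
```

```bash
python3 cnt.py; python3 -c "
from h import *
print(binang())"
```

```text
8.2 [('top', 'tray', 113, 'bin', 6), ('scene', 'tray', 135, 'bin', 278)] [3.8 3.  0.9] [ 0.31  0.72 -0.75  1.77  0.71  0.76 -0.57]
16.003592077126157
```

jog_arm(
  linear=[
    [0, 0, 0],
    [0, 0, 0],
    [0, 0, 0],
    [0, 0.01, -0.0086],
    [0, 0.01, -0.0086],
    [0, 0.01, -0.0086],
    [0, 0.01, -0.0086],
  ],
  dr=[
    [0, 0, 0],
    [0, 0, 0],
    [0, 0, 0],
    [0.0028, 0, 0],
    [0.0028, 0, 0],
    [0.0028, 0, 0],
    [0.0028, 0, 0],
  ],
  hand=[1, 1, 1, 1, 1, 1, 1],
)

```text
clock: 9.18
ee_pos: [0.6141, 0.0296, 0.2168]
tcp_rot: [[-0.197, 0.971, 0.136], [0.98, 0.195, 0.029], [0.002, 0.139, -0.99]]
contact_force: [1.9, 3.5, 3.3]
gripper_width: 0.0074
gripper_force: 61.3
```

```bash
python3 cnt.py
```

```text
9.18 [('top', 'tray', 101, 'bin', 1), ('scene', 'tray', 134, 'bin', 271)] [1.9 3.5 3.3] [ 0.31  0.73 -0.75  1.74  0.7   0.8  -0.56]
```

jog_arm(
  linear=[
    [0, 0.01, -0.0086],
    [0, 0.01, -0.0086],
    [0, 0.01, -0.0086],
    [0, 0.021, -0.017],
    [0, 0.021, -0.017],
    [0, 0.021, -0.017],
    [0, 0.021, -0.017],
  ],
  dr=[
    [0.0028, 0, 0],
    [0.0028, 0, 0],
    [0.0028, 0, 0],
    [0.0056, 0, 0],
    [0.0056, 0, 0],
    [0.0056, 0, 0],
    [0.0056, 0, 0],
  ],
  hand=[1, 1, 1, 1, 1, 1, 1],
)

```text
clock: 10.15
ee_pos: [0.6177, 0.0303, 0.2209]
tcp_rot: [[-0.197, 0.975, 0.101], [0.98, 0.196, 0.022], [0.002, 0.103, -0.995]]
contact_force: [0.0, 3.3, 5.2]
gripper_width: 0.0071
gripper_force: 61.7
```

```bash
python3 cnt.py pics/s3.png
```

```text
10.15 [('top', 'tray', 1, 'bin', 0), ('scene', 'tray', 134, 'bin', 263)] [0.  3.3 5.2] [ 0.31  0.74 -0.76  1.69  0.67  0.87 -0.52]
```

View pics/s3.png

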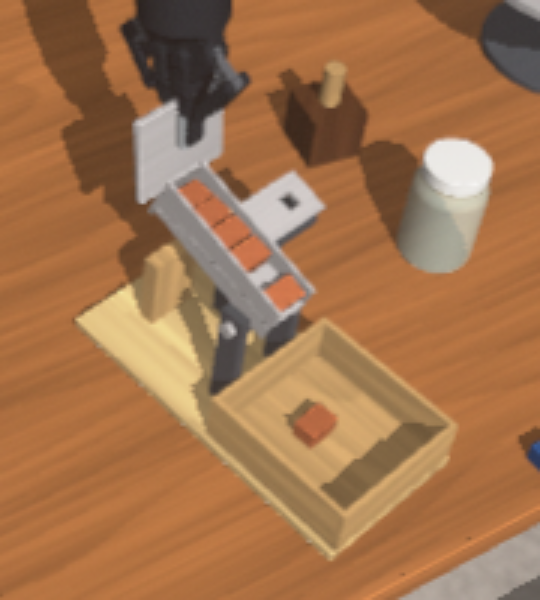

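One block lies in the tray at (315,425). The second is sliding at the lip at (285,293), and four are still behind it.

jog_arm(
  linear=[
    [0, 0, 0],
    [0, 0, 0],
    [0, 0, 0],
    [0, 0, 0],
    [0, 0.01, -0.0086],
    [0, 0.01, -0.0086],
    [0, 0.01, -0.0086],
    [0, 0.021, -0.017],
    [0, 0.021, -0.017],
    [0, 0.021, -0.017],
  ],
  dr=[
    [0, 0, 0],
    [0, 0, 0],
    [0, 0, 0],
    [0, 0, 0],
    [0.0028, 0, 0],
    [0.0028, 0, 0],
    [0.0028, 0, 0],
    [0.0056, 0, 0],
    [0.0056, 0, 0],
    [0.0056, 0, 0],
  ],
  hand=[1, 1, 1, 1, 1, 1, 1, 1, 1, 1],
)

```text
clock: 11.55
ee_pos: [0.6214, 0.0311, 0.2249]
tcp_rot: [[-0.197, 0.978, 0.066], [0.98, 0.197, 0.015], [0.002, 0.067, -0.998]]
contact_force: [-0.5, 3.2, 6.9]
gripper_width: 0.0076
gripper_force: 61.9
```

```bash
python3 cnt.py
```

```text
11.55 [('top', 'tray', 0, 'bin', 0), ('scene', 'tray', 250, 'bin', 180)] [-0.5  3.2  6.9] [ 0.3   0.76 -0.77  1.63  0.64  0.94 -0.49]
```

jog_arm(
  linear=[
    [0, 0.01, -0.0086],
    [0, 0.01, -0.0086],
    [0, 0.01, -0.0086],
    [0, 0.01, -0.0086],
    [0, 0.01, -0.0086],
    [0, 0.01, -0.0086],
  ],
  dr=[
    [0.0028, 0, 0],
    [0.0028, 0, 0],
    [0.0028, 0, 0],
    [0.0028, 0, 0],
    [0.0028, 0, 0],
    [0.0028, 0, 0],
  ],
  hand=[1, 1, 1, 1, 1, 1],
)

```text
clock: 12.4
ee_pos: [0.6234, 0.0315, 0.2268]
tcp_rot: [[-0.197, 0.979, 0.048], [0.98, 0.197, 0.011], [0.002, 0.05, -0.999]]
contact_force: [-1.0, 3.4, 7.4]
gripper_width: 0.0075
gripper_force: 62.0
```

```bash
python3 cnt.py; python3 -c "
from h import *
print(binang())"
```

```text
12.4 [('top', 'tray', 0, 'bin', 0), ('scene', 'tray', 388, 'bin', 104)] [-1.   3.4  7.4] [ 0.29  0.77 -0.77  1.61  0.63  0.98 -0.48]
22.14890311642083
```

The pixel count says three are down. I'll back off a little and then look.

jog_arm(
  linear=[
    [0, -0.01, 0.0086],
    [0, -0.021, 0.017],
    [0, -0.031, 0.025],
    [0, -0.042, 0.034],
    [0, -0.042, 0.034],
  ],
  dr=[
    [-0.0028, 0, 0],
    [-0.0056, 0, 0],
    [-0.0083, 0, 0],
    [-0.0111, 0, 0],
    [-0.0111, 0, 0],
  ],
  hand=[1, 1, 1, 1, 1],
)

```text
clock: 13.12
ee_pos: [0.6158, 0.0299, 0.2188]
tcp_rot: [[-0.198, 0.973, 0.119], [0.98, 0.196, 0.026], [0.002, 0.122, -0.993]]
contact_force: [3.6, 4.3, 1.0]
gripper_width: 0.0069
gripper_force: 61.1
```

```bash
python3 cnt.py pics/s4.png; python3 -c "
from h import *
th=binang();print(th);nxt(range(17,-2,-1),th)
print(paddle(th)[0],readout.get_state()['ee_pos'])"
```

```text
13.12 [('top', 'tray', 132, 'bin', 0), ('scene', 'tray', 361, 'bin', 121)] [3.6 4.3 1. ] [ 0.31  0.73 -0.76  1.72  0.68  0.83 -0.54]
18.031455887800185
18.03 [(17, np.float64(-0.01), np.float64(0.009), np.float64(-0.0029)), (16, np.float64(-0.02), np.float64(0.018), np.float64(-0.0056)), (15, np.float64(-0.03), np.float64(0.027), np.float64(-0.0084)), (14, np.float64(-0.04), np.float64(0.037), np.float64(-0.0112)), (13, np.float64(-0.049), np.float64(0.046), np.float64(-0.014)), (12, np.float64(-0.058), np.float64(0.056), np.float64(-0.0168)), (11, np.float64(-0.067), np.float64(0.066), np.float64(-0.0195)), (10, np.float64(-0.076), np.float64(0.076), np.float64(-0.0223)), (9, np.float64(-0.085), np.float64(0.086), np.float64(-0.0251)), (8, np.float64(-0.093), np.float64(0.096), np.float64(-0.0279)), (7, np.float64(-0.102), np.float64(0.107), np.float64(-0.0306)), (6, np.float64(-0.11), np.float64(0.117), np.float64(-0.0334)), (5, np.float64(-0.118), np.float64(0.128), np.float64(-0.0362)), (4, np.float64(-0.126), np.float64(0.139), np.float64(-0.039)), (3, np.float64(-0.133), np.float64(0.15), np.float64(-0.0418)), (2, np.float64(-0.141), np.float64(0.161), np.float64(-0.0445)), (1, np.float64(-0.148), np.float64(0.172), np.float64(-0.0473)), (0, np.float64(-0.155), np.float64(0.184), np.float64(-0.0501)), (-1, np.float64(-0.162), np.float64(0.195), np.float64(-0.0529))]
[0.61629941 0.0282551  0.21802308] [0.61576479 0.02990168 0.21879942]
```

View pics/s4.png

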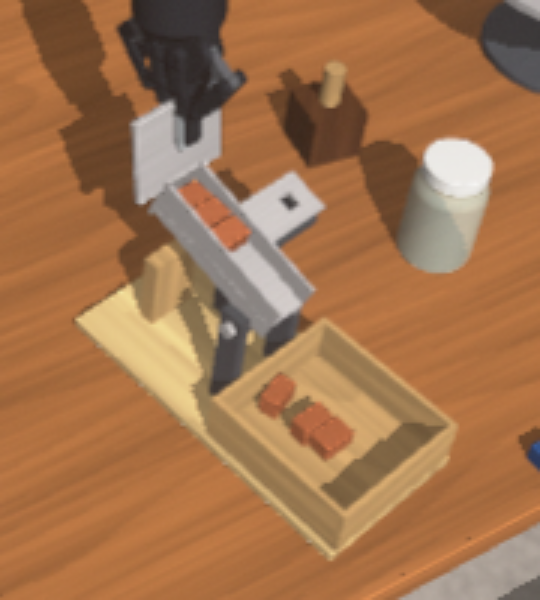

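There are three blocks in the tray at (278,395), (312,422) and (332,438), and three left in the bin. Now I'll lower the bin gently to level.

jog_arm(
  linear=[
    [0, -0.01, 0.009],
    [0, -0.02, 0.018],
    [0, -0.03, 0.027],
    [0, -0.04, 0.037],
    [0, -0.049, 0.046],
    [0, -0.058, 0.056],
    [0, -0.067, 0.066],
    [0, -0.076, 0.076],
    [0, -0.085, 0.086],
    [0, -0.093, 0.096],
    [0, -0.102, 0.107],
    [0, -0.11, 0.117],
    [0, -0.118, 0.128],
    [0, -0.126, 0.139],
    [0, -0.133, 0.15],
    [0, -0.141, 0.161],
    [0, -0.148, 0.172],
    [0, -0.155, 0.184],
    [0, -0.155, 0.184],
  ],
  dr=[
    [-0.0029, 0, 0],
    [-0.0056, 0, 0],
    [-0.0084, 0, 0],
    [-0.0112, 0, 0],
    [-0.014, 0, 0],
    [-0.0168, 0, 0],
    [-0.0195, 0, 0],
    [-0.0223, 0, 0],
    [-0.0251, 0, 0],
    [-0.0279, 0, 0],
    [-0.0306, 0, 0],
    [-0.0334, 0, 0],
    [-0.0362, 0, 0],
    [-0.039, 0, 0],
    [-0.0418, 0, 0],
    [-0.0445, 0, 0],
    [-0.0473, 0, 0],
    [-0.0501, 0, 0],
    [-0.0501, 0, 0],
  ],
  hand=[1, 1, 1, 1, 1, 1, 1, 1, 1, 1, 1, 1, 1, 1, 1, 1, 1, 1, 1],
)

```text
clock: 15.65
ee_pos: [0.5909, 0.0248, 0.1795]
tcp_rot: [[-0.199, 0.887, 0.416], [0.98, 0.179, 0.085], [0.001, 0.425, -0.905]]
contact_force: [6.2, 5.6, 4.2]
gripper_width: 0.0074
gripper_force: 61.6
```

```bash
python3 -c "
from h import *
th=binang();s=readout.get_state();print(th,paddle(0)[0],s['ee_pos'],s['tcp_rot'].T@s['contact_force'],s['qpos'].round(2))
print(mv(*paddle(0)))"
```

```text
-0.14165893043486122 [0.59050972 0.02306217 0.17778015] [0.59091292 0.02483449 0.17949284] [ 4.23161853  8.31595204 -0.74809167] [ 0.18  0.65 -0.42  2.15  1.83  0.22 -1.7 ]
([-0.0083, -0.007, 0.0062], [0.0004, -0.0003, 0.0001])
```

jog_arm(
  linear=[
    [0, -0.006, 0],
    [0, -0.006, 0],
    [0, -0.006, 0],
    [0, -0.006, 0],
    [0, -0.006, -0.1],
    [0, -0.006, -0.2],
    [0, -0.006, -0.35],
    [0, -0.006, -0.5],
    [0, -0.006, -0.6],
    [0, -0.006, -0.6],
  ],
  dr=[
    [0, 0, 0],
    [0, 0, 0],
    [0, 0, 0],
    [0, 0, 0],
    [0, 0, 0],
    [0, 0, 0],
    [0, 0, 0],
    [0, 0, 0],
    [0, 0, 0],
    [0, 0, 0],
  ],
  hand=[0.9, 0.5, 0.05, 0.05, 0.05, 0.05, 0.05, 0.05, 0.05, 0.05],
)

```text
clock: 16.9
ee_pos: [0.5386, 0.0131, 0.2878]
tcp_rot: [[-0.195, 0.889, 0.415], [0.981, 0.177, 0.083], [0.001, 0.423, -0.906]]
contact_force: [-0.8, -0.1, -1.0]
gripper_width: 0.0405
gripper_force: 0.0
```

```bash
python3 -c "
from h import *
s=readout.get_state();print(s['ee_pos'],s['contact_force'],s['qpos'].round(2))
print(mv(np.array([.500,.296,.19]),Rt(0)))"
```

```text
[0.53864274 0.01309504 0.28775945] [-0.81737654 -0.11018929 -0.98037054] [ 0.4   0.42 -0.68  2.15  0.91  0.33 -0.81]
([1.4247, -0.1284, 0.4804], [0.0695, -0.0, -0.0003])
```

jog_arm(
  linear=[
    [0.95, -0.1, 0.1],
    [0.95, -0.1, 0.1],
    [0.95, -0.1, 0.1],
    [0.95, -0.1, 0.1],
    [0.95, -0.1, 0.1],
  ],
  dr=[
    [0.0695, 0, 0],
    [0.0695, 0, 0],
    [0.0695, 0, 0],
    [0.0695, 0, 0],
    [0.0695, 0, 0],
  ],
  hand=[0.05, 0.05, 0.05, 0.05, 0.05],
)

```text
clock: 17.52
ee_pos: [0.4913, 0.1986, 0.2593]
tcp_rot: [[-0.199, 0.98, -0.002], [0.98, 0.199, -0.001], [-0.001, -0.002, -1.0]]
contact_force: [-0.5, -1.2, -0.2]
gripper_width: 0.0408
gripper_force: 0.0
```

```bash
python3 -c "
from h import *
s=readout.get_state();print(s['ee_pos'],s['contact_force'],s['qpos'].round(2))
print(mv(np.array([.500,.296,.15]),Rt(0)))"
```

```text
[0.49129532 0.19857121 0.25929383] [-0.53087988 -1.19227883 -0.21622869] [ 0.03  0.64 -0.83  1.8   0.56  0.97 -0.84]
([0.4691, 0.1411, 0.5457], [-0.0004, 0.0001, 0.0003])
```

jog_arm(
  linear=[
    [0.25, 0.07, 0.1],
    [0.47, 0.14, 0.3],
    [0.47, 0.14, 0.5],
    [0.47, 0.14, 0.55],
    [0.47, 0.14, 0.55],
  ],
  dr=[
    [0, 0, 0],
    [0, 0, 0],
    [0, 0, 0],
    [0, 0, 0],
    [0, 0, 0],
  ],
  hand=[-0.1, -0.1, -0.1, -0.1, -0.1],
)

```text
clock: 18.15
ee_pos: [0.5015, 0.2939, 0.1508]
tcp_rot: [[-0.195, 0.981, -0.001], [0.981, 0.195, -0.001], [-0.001, -0.001, -1.0]]
contact_force: [-0.3, -0.0, 0.1]
gripper_width: 0.0471
gripper_force: 0.0
```

```bash
python3 -c "
from h import *
s=readout.get_state();print(s['ee_pos'],s['contact_force'],s['gripper_width'])
print(mv(np.array([.500,.296,.070]),Rt(0)))"
```

```text
[0.50151017 0.29394854 0.15083748] [-0.31161186 -0.00474111  0.09890109] 0.04705981320457578
([0.0119, -0.005, 0.4042], [-0.0002, 0.0001, -0.0004])
```

jog_arm(
  linear=[
    [0.012, -0.005, 0.1],
    [0.012, -0.005, 0.2],
    [0.012, -0.005, 0.3],
    [0.012, -0.005, 0.4],
    [0.012, -0.005, 0.4],
    [0.012, -0.005, 0.4],
    [0.012, -0.005, 0.4],
    [0.012, -0.005, 0.4],
    [0.012, -0.005, 0.4],
  ],
  dr=[
    [0, 0, 0],
    [0, 0, 0],
    [0, 0, 0],
    [0, 0, 0],
    [0, 0, 0],
    [0, 0, 0],
    [0, 0, 0],
    [0, 0, 0],
    [0, 0, 0],
  ],
  hand=[-0.1, -0.1, -0.1, -0.1, -0.1, 0.3, 0.6, 1, 1],
  newtons=30,
)

```text
clock: 19.27
ee_pos: [0.4995, 0.299, 0.0715]
tcp_rot: [[-0.197, 0.98, -0.0], [0.98, 0.197, 0.002], [0.002, 0.0, -1.0]]
contact_force: [-0.4, 0.5, 2.5]
gripper_width: 0.021
gripper_force: 29.8
```

```bash
python3 -c "
from h import *
s=readout.get_state();print(s['ee_pos'],s['tcp_rot'].T@s['contact_force'],s['gripper_width'])"
```

```text
[0.4994859  0.29897352 0.07147218] [ 0.52757461 -0.29725626 -2.54717967] 0.02099846115605009
```

jog_arm(
  linear=[
    [0, 0, -0.05],
    [0, 0, -0.15],
    [0, 0, -0.3],
    [0, 0, -0.45],
    [0, 0, -0.6],
    [0, 0, -0.7],
    [0, 0, -0.7],
    [0, 0, -0.7],
  ],
  dr=[
    [0, 0, 0],
    [0, 0, 0],
    [0, 0, 0],
    [0, 0, 0],
    [0, 0, 0],
    [0, 0, 0],
    [0, 0, 0],
    [0, 0, 0],
  ],
  hand=[1, 1, 1, 1, 1, 1, 1, 1],
  newtons=60,
)

```text
clock: 20.27
ee_pos: [0.499, 0.2978, 0.2106]
tcp_rot: [[-0.197, 0.98, -0.002], [0.98, 0.197, 0.0], [0.001, -0.002, -1.0]]
contact_force: [-0.2, -0.3, -0.7]
gripper_width: 0.0208
gripper_force: 58.6
```

```bash
python3 -c "
from h import *
s=readout.get_state();print(s['ee_pos'],s['contact_force'],s['gripper_width'],s['qpos'].round(2))
print(mv(np.array([.6542,.122,.220]),Rt(0)))"
```

```text
[0.49901807 0.2978217  0.21057308] [-0.18751743 -0.31693347 -0.72886885] 0.02077843161684641 [-0.19  0.75 -0.77  1.71  0.62  0.95 -1.  ]
([-1.0148, 0.5872, -0.0487], [-0.0003, -0.0001, -0.0])
```

jog_arm(
  linear=[
    [-0.3, 0, -0.05],
    [-0.6, 0.1, -0.05],
    [-0.85, 0.3, -0.05],
    [-1, 0.45, -0.05],
    [-1, 0.58, -0.05],
    [-1, 0.58, -0.05],
    [-1, 0.58, -0.05],
  ],
  dr=[
    [0, 0, 0],
    [0, 0, 0],
    [0, 0, 0],
    [0, 0, 0],
    [0, 0, 0],
    [0, 0, 0],
    [0, 0, 0],
  ],
  hand=[1, 1, 1, 1, 1, 1, 1],
)

```text
clock: 21.15
ee_pos: [0.6509, 0.1258, 0.2196]
tcp_rot: [[-0.199, 0.98, -0.004], [0.98, 0.199, 0.001], [0.001, -0.004, -1.0]]
contact_force: [0.5, 0.7, -0.7]
gripper_width: 0.0209
gripper_force: 58.8
```

```bash
python3 -c "
from h import *
import cv2
s=readout.get_state();print(s['ee_pos'],s['contact_force'],s['joint_vel'].round(2))
print(mv(np.array([.6542,.122,.220]),Rt(0)))
tip=s['ee_pos']+s['tcp_rot'][:,2]*.0565
a=eyes.capture('scene');q=proj('scene',tip);e=proj('scene',[.6542,.122,.126]);print('tip',q,'eye',e)
u,v=int(q[0])-35,int(q[1])-50
print(u,v);cv2.imwrite('pics/s5.png',cv2.resize(a[v:v+80,u:u+80],None,fx=7,fy=7,interpolation=cv2.INTER_CUBIC))"
```

```text
[0.6508881  0.12578652 0.21962257] [ 0.52597993  0.65392076 -0.67512796] [-0.   -0.01 -0.    0.01  0.    0.    0.  ]
([-0.0218, 0.0125, -0.002], [-0.0006, -0.0002, 0.0003])
tip [396.18735327 239.01498417] eye [393.95954731 250.127993  ]
361 189
```

View pics/s5.png

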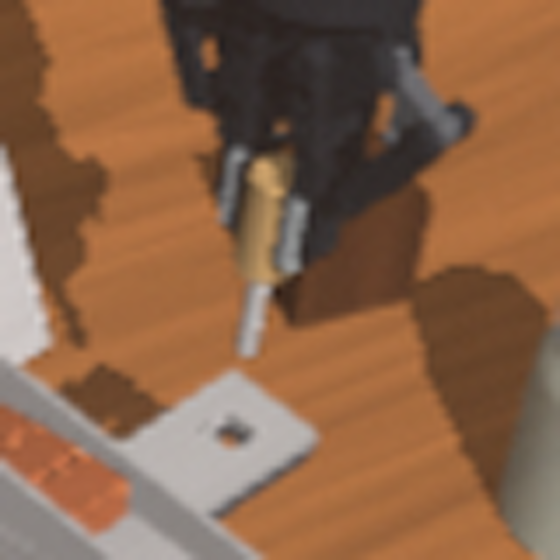

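The shank tip is at (247,352) in the crop against a predicted (246,350), and the eye is at (234,430) against a predicted (231,428). Both agree, so I'll move over the eye and descend to just above it.

jog_arm(
  linear=[
    [-0.02, 0.014, 0],
    [-0.02, 0.014, 0.05],
    [-0.02, 0.014, 0.1],
    [-0.02, 0.014, 0.15],
    [-0.02, 0.014, 0.15],
    [-0.02, 0.014, 0.15],
  ],
  dr=[
    [-0.0006, -0.0002, 0.0003],
    [-0.0006, -0.0002, 0.0003],
    [-0.0006, -0.0002, 0.0003],
    [-0.0006, -0.0002, 0.0003],
    [-0.0006, -0.0002, 0.0003],
    [-0.0006, -0.0002, 0.0003],
  ],
  hand=[1, 1, 1, 1, 1, 1],
)

```text
clock: 21.95
ee_pos: [0.6561, 0.1221, 0.1905]
tcp_rot: [[-0.196, 0.981, 0.003], [0.981, 0.196, 0.001], [0.0, 0.003, -1.0]]
contact_force: [-0.3, 0.1, 0.1]
gripper_width: 0.0206
gripper_force: 58.8
```

```bash
python3 -c "
from h import *
import cv2
s=readout.get_state();print(s['ee_pos'],s['contact_force'])
print(mv(np.array([.6545,.1225,.186]),Rt(0)))
tip=s['ee_pos']+s['tcp_rot'][:,2]*.0565
a=eyes.capture('scene');q=proj('scene',tip);e=proj('scene',[.6545,.1225,.126]);u,v=372,215;print('tip',(q-(u,v))*10,'eye',(e-(u,v))*10)
cv2.imwrite('pics/s6.png',cv2.resize(a[v:v+55,u:u+55],None,fx=10,fy=10,interpolation=cv2.INTER_CUBIC))"
```

```text
[0.65605464 0.12211646 0.19054289] [-0.27742566  0.14545373  0.06005245]
([0.0034, -0.0073, 0.0227], [0.0005, -0.0001, -0.0003])
tip [228.31895921 335.04296241] eye [221.7843021  351.37128388]
```

View pics/s6.png

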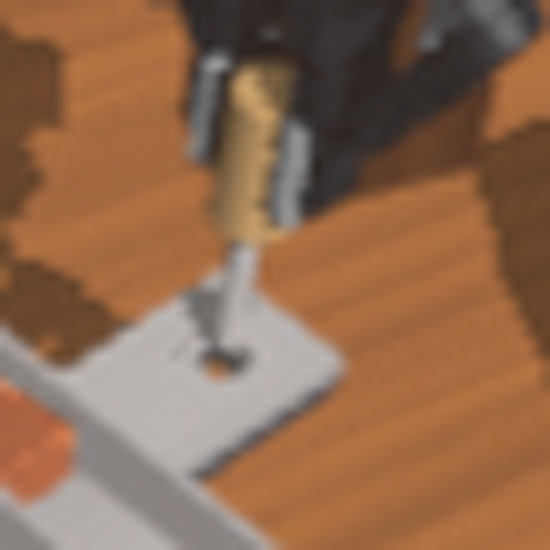

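The tip at (226,342) sits just above the hole, which is centred at about (224,356). It is aligned to within about 1 mm, so I'll make a small correction and insert slowly.

jog_arm(
  linear=[
    [0.002, -0.005, 0.01],
    [0.002, -0.005, 0.03],
    [0.002, -0.005, 0.05],
    [0.002, -0.005, 0.07],
    [0.002, -0.005, 0.09],
    [0.002, -0.005, 0.11],
    [0.002, -0.005, 0.11],
  ],
  dr=[
    [0.0005, 0, 0],
    [0.0005, 0, 0],
    [0.0005, 0, 0],
    [0.0005, 0, 0],
    [0.0005, 0, 0],
    [0.0005, 0, 0],
    [0.0005, 0, 0],
  ],
  hand=[1, 1, 1, 1, 1, 1, 1],
)

```text
clock: 22.88
ee_pos: [0.6548, 0.122, 0.168]
tcp_rot: [[-0.195, 0.981, -0.001], [0.981, 0.195, -0.0], [-0.0, -0.001, -1.0]]
contact_force: [-0.1, 0.4, -0.6]
gripper_width: 0.0206
gripper_force: 58.8
```

```bash
python3 -c "
from h import *
s=readout.get_state();print(s['ee_pos'],s['contact_force'],s['ft_torque'])
print(mv(np.array([.6545,.1225,.1375]),Rt(0)))"
```

```text
[0.65477547 0.12197173 0.16802228] [-0.12957276  0.35811982 -0.6196473 ] [0.03234008 0.00395787 0.02141715]
([0.0029, -0.0007, 0.1526], [-0.0002, -0.0, -0.0003])
```

The tip is through the tab and bracket with no force, so I'll carry on down.

jog_arm(
  linear=[
    [0, 0, 0.03],
    [0, 0, 0.06],
    [0, 0, 0.09],
    [0, 0, 0.12],
    [0, 0, 0.14],
    [0, 0, 0.15],
    [0, 0, 0.155],
    [0, 0, 0.155],
  ],
  dr=[
    [0, 0, 0],
    [0, 0, 0],
    [0, 0, 0],
    [0, 0, 0],
    [0, 0, 0],
    [0, 0, 0],
    [0, 0, 0],
    [0, 0, 0],
  ],
  hand=[1, 1, 1, 1, 1, 1, 1, 1],
)

```text
clock: 23.88
ee_pos: [0.6551, 0.1222, 0.1377]
tcp_rot: [[-0.195, 0.981, 0.0], [0.981, 0.195, 0.0], [0.0, 0.0, -1.0]]
contact_force: [-0.1, -0.1, -1.1]
gripper_width: 0.0209
gripper_force: 58.8
```

```bash
python3 -c "
from h import *
s=readout.get_state();print(s['ee_pos'],s['contact_force'],s['ft_torque'])"
```

```text
[0.65514055 0.12220593 0.13767538] [-0.05349879 -0.07626359 -1.13980416] [-0.01465302 -0.01036588  0.01134651]
```

jog_arm(
  linear=[
    [0, 0, 0.005],
    [0, 0, 0.01],
    [0, 0, 0.01],
  ],
  dr=[
    [0, 0, 0],
    [0, 0, 0],
    [0, 0, 0],
  ],
  hand=[1, 1, 1],
)

```text
clock: 24.25
ee_pos: [0.6552, 0.1222, 0.1375]
tcp_rot: [[-0.195, 0.981, 0.001], [0.981, 0.195, -0.0], [-0.0, 0.001, -1.0]]
contact_force: [-3.1, -1.3, 9.8]
gripper_width: 0.0206
gripper_force: 59.9
```

The pin is home, with 9.8 N of contact at the knob. I'll let go and retreat straight up.

jog_arm(
  linear=[
    [0, 0, 0],
    [0, 0, 0],
    [0, 0, 0],
    [0, 0, 0],
    [0, 0, -0.1],
    [0, 0, -0.3],
    [0, 0, -0.6],
    [0, 0, -0.8],
    [0.5, 0, -0.8],
    [0.5, 0, -0.8],
    [0.5, 0, -0.8],
  ],
  dr=[
    [0, 0, 0],
    [0, 0, 0],
    [0, 0, 0],
    [0, 0, 0],
    [0, 0, 0],
    [0, 0, 0],
    [0, 0, 0],
    [0, 0, 0],
    [0, 0, 0],
    [0, 0, 0],
    [0, 0, 0],
  ],
  hand=[0.7, 0.3, -0.1, -0.1, -0.1, -0.1, -0.1, -0.1, -0.1, -0.1, -0.1],
)

```text
clock: 25.62
ee_pos: [0.6334, 0.2256, 0.2976]
tcp_rot: [[-0.203, 0.979, 0.0], [0.979, 0.203, 0.004], [0.004, 0.001, -1.0]]
contact_force: [-0.1, -0.5, 0.0]
gripper_width: 0.0472
gripper_force: 0.0
```

```bash
python3 -c "
from h import *
import cv2
s=readout.get_state();print(s['ee_pos'],s['contact_force'])
a=eyes.capture('scene');b,g,r=[a[...,i].astype(float) for i in range(3)]
# knob expected at z .126-.172: compare wood colour along its axis, and block counts
for z in(.10,.13,.149,.165,.171,.18,.20): u,v=proj('scene',[.655,.122,z]).round().astype(int); print(z,(u,v),a[v,u])
print(proj('scene',[.655,.122,.172]))
for v in range(228,256): print(v,a[v,391:400].tolist() if v%3==0 else '')
"; python3 cnt.py
```

```text
[0.6334057  0.2256117  0.29755106] [-0.13365441 -0.51042707  0.02380593]
0.1 (np.int64(393), np.int64(257)) [175 177 183]
0.13 (np.int64(394), np.int64(249)) [ 96 144 184]
0.149 (np.int64(395), np.int64(244)) [ 97 145 183]
0.165 (np.int64(396), np.int64(240)) [108 163 206]
0.171 (np.int64(396), np.int64(238)) [101 150 190]
0.18 (np.int64(397), np.int64(236)) [ 92 140 184]
0.2 (np.int64(398), np.int64(230)) [ 58  99 154]
[396.37677729 238.12845404]
228 [[62, 105, 165], [64, 106, 167], [61, 106, 165], [62, 106, 165], [63, 107, 166], [60, 99, 155], [46, 74, 116], [34, 47, 71], [31, 43, 63]]
229 
230 
231 [[62, 105, 163], [61, 104, 162], [63, 106, 166], [64, 108, 169], [66, 110, 174], [65, 112, 175], [66, 113, 177], [67, 113, 176], [54, 88, 139]]
232 
233 
234 [[65, 110, 175], [65, 110, 174], [66, 110, 171], [64, 109, 169], [64, 108, 169], [63, 107, 167], [62, 106, 166], [63, 107, 165], [64, 108, 166]]
235 
236 
237 [[62, 105, 162], [77, 122, 170], [99, 148, 190], [104, 156, 197], [103, 155, 197], [102, 151, 193], [99, 147, 186], [100, 150, 189], [91, 139, 183]]
238 
239 
240 [[57, 94, 1
[... 388 characters left out ...]
97, 144, 183], [96, 143, 181], [100, 140, 172], [133, 152, 173]]
247 
248 
249 [[69, 102, 129], [81, 120, 152], [91, 134, 169], [96, 144, 184], [98, 148, 190], [100, 150, 190], [98, 147, 186], [126, 149, 171], [165, 167, 175]]
250 
251 
252 [[150, 161, 172], [111, 139, 163], [109, 149, 182], [113, 157, 193], [110, 154, 190], [119, 161, 196], [141, 164, 186], [165, 169, 177], [177, 179, 185]]
253 
254 
255 [[177, 180, 186], [177, 179, 186], [178, 180, 187], [178, 180, 187], [177, 179, 185], [175, 178, 183], [174, 178, 183], [174, 177, 183], [167, 170, 175]]
25.68 [('top', 'tray', 179, 'bin', 333), ('scene', 'tray', 361, 'bin', 174)] [-0.5 -0.1 -0.4] [-0.03  0.79 -0.81  1.3   0.56  1.28 -0.64]
```

The knob stands on the tab at the height it should have fully home, and three blocks are in the tray. Handing in.

```bash
python3 -c "
from cell import job
print(job.finish_job())"
```

```text
the job is handed in; nothing more can be done
None
```

I tipped three of the six blocks into the tray, lowered the bin gently back to level, locked it with the pin fully home, let go, and handed the job in at about 26 s; no verdict came back.

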